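# Shift the feed gearbox into third

### The arm

A 6-joint arm with a two-finger parallel gripper is mounted at the origin on the work surface. World frame = base frame: x ahead of the robot, y to its left, z up, the work surface at z = 0. Lengths are in mm, angles in degrees, forces in N, time in s.
With the tool pointing down it reaches from about 350 to 850 mm from the base axis. Payload 8.1 kg.
Tool frame: the origin (TCP) lies midway between the tips of the shut fingers; the grasp point (between the pads) lies 19 mm behind it (r.pinch_z is the distance from the TCP to the grasp point, in mm); z points along the fingers, y is the line along which they close (so a half turn about z gives the same grasp; the last joint's range is limited). The gripper opens to 85 mm and grips with 20 to 120 N. Pads are 22 mm wide; open, the fingers measure 114 mm over their backs; the gripper's body (76 mm by 85 mm) begins 54 mm behind the grasp point. The pads swing forward as they close: fully open they stand 13 mm farther back than shut.
Start: joints at [-70.096, 7.471, 85.268, -0, 87.261, -4.893], TCP at [251.668, -544.673, 231.292] pointing down, gripper open.
Joint ranges: [-169.43, 169.43], [-51.17, 129.36], [1.28, 143.12], [-76.62, 256.62], [0, 156.53], [-152.29, 152.29]. Speed limits (degrees/s): [136.94, 136.94, 159.86, 180, 180, 180].

### API

Orientations are given as [roll, pitch, yaw] about the fixed x, y, z axes, in that order (R = Rz(yaw) Ry(pitch) Rx(roll)).
In Python, from bench import sensors, optics, job, r gives the robot as it stands.
- The arm moves only by the tool play_rows, never from a script. Its argument "motion" is a list that holds one entry, the list of rows, each a list of 6 numbers: the shift along the tool's x, y, z in cm, then the turn, a rotation vector about the tool's x, y, z in degrees. In form: [[[x, y, z, ax, ay, az], ...]]. A call has 1 to 5 rows; each row is the pose to reach, as a shift and turn from the pose commanded when the call began, along the tool's axes at that moment; what a row does not reach only later rows make up. A row lasts 1/10 s, in which the tool goes at most 50 mm and 8.59 degrees, less where a joint would pass 70% of its speed; a pose out of reach is approached as far as the arm can. A call with a gripper value outside its range is refused whole. "jaw" is the opening, from 0 (shut) to 1 (fully open), set as the call begins (left out, the last holds). The fingers move at their own pace and stop on an object; "squeeze" is the grip in N (left out, the last holds). Time passes only in rows, so rows that repeat a pose let the fingers close. It gives the time, the measured TCP pose, the force, the opening and the grip force at its end, in the units of the state.
- sensors.sense(): the state, without advancing time (a new reading comes with each control period).
- optics.snapshot(name): name is "side" or "top"; returns a dict with "pixels" (480x640x3 uint8, red, green, blue), "mtx" (3x3 intrinsics, pixels), "R" (3x3) and "t" (3): a world point X has camera coordinates R X + t. Camera axes: x right, y down, z forward; pixel columns grow to the right and rows downward; lengths in mm; the calibration is good to about 2 mm. A picture is of the moment at which its call begins. There is no depth.
- job.hand_in(): hands the job in; it is judged then, once.
The state is a dict: "time": time; "joint_pos": joint angles; "qd": joint speeds; "joint_efforts": joint torques, N m; "tool_pos": TCP position; "tcp_rot": TCP orientation; "ft_force": force on the tool from outside, world axes, zero at the start; "wrist_torque": the same for the moment, N m; "finger_gap": finger opening in mm; "grip_force": force on a finger pad.
Only numpy, scipy, OpenCV 4.12 (cv2) and the standard library are available. Lean on these libraries where they do the work, as an engineer would, in place of code of your own. Each camera call takes 0.05 s, during which the arm holds its last target. There are 200 camera calls.

### The job

Shift the board feeder's gearbox into third: with the fingertips only, push its lever from wherever it stands in the left-hand column into the cross channel, across past the middle column to the right-hand end, then forward (away from the robot) until it is fully home in the far right slot. Do not run it into the middle slots or the near right slot on the way, never grip, squeeze or force the lever, leave the tools and other things where they are, and finish with the hand clear.

Things in the scene. Friction and masses are not known exactly. Their poses are not given: they have to be found in the camera images.
- gearbox: green feed gearbox bolted to the bench, 200 x 240 mm, flat top at 105 mm; motor (42 mm radius, to 268 mm right of centre) on its right, two rubber feed rollers (to 203 mm left) on its left, all below its top. Origin: centre of its underside; x = forward, away from the robot (turned up to 0.3 rad), y = left, z = up.
- gate (a point): centre of the steel gate plate on the gearbox, 115 mm above the bench; axes as the gearbox. Plate 100 (x) x 120 (y) x 4 mm. A cross channel runs along y through the centre; three columns at y = +28 (left, first), 0 and -28 mm (right, third), each with a far (+x) and a near (-x) slot. Channel 18, slots about 19 mm wide; slots end 30 mm from the channel's centre line.
- lever_across (a joint): sideways lean of the lever, rad, positive to the right (gearbox -y): left column -0.32, middle 0, right column +0.32, play 0.03 either way. Changes freely only in the cross channel. Starts in the left column. Stays where it is left; takes about 2 N at the knob.
- lever_fore (a joint): fore-and-aft lean, rad, positive forward (gearbox +x): 0 in the channel (play 0.035), +0.275 fully home in a far slot, -0.275 in a near one. Starts anywhere along the left column. Stays where left; about 2 N at the knob. With a = lever_across, f = lever_fore the knob is at (0, 0, 30) + 165 (sin f, -sin a cos f, cos a cos f) mm in the gearbox frame.
- knob (a point): centre of the black ball knob, 40 mm diameter, on top of the lever: a 12 mm steel rod pivoted inside the gearbox 30 mm above the bench, knob centre 165 mm from the pivot; upright it stands 195 mm above the bench.
- plane: steel hand plane with dark wooden knob and handle, 62 x 240 mm, 100 mm high, standing on the bench beyond the gearbox; origin at the middle of its sole
- tumbler: empty glass tumbler, 70 mm across, 90 mm high, upright on the bench beyond the gearbox; origin at the centre of its base
- offcut: small board offcut, 50 x 120 x 30 mm, lying on the bench before the gearbox; origin at the centre of its underside
- driver: screwdriver with a wooden handle, 160 mm long, 26 mm thick, lying along the near edge of the gearbox's top; origin under its middle
- wax_tin: round brass tin, 44 mm across, 20 mm high, standing on the right-hand side of the gearbox's top; origin at the centre of its base
- glue: white glue bottle, 64 mm across, 170 mm high, upright at the right of the bench; origin at the centre of its base
- mallet: hammer with a light wooden handle, 260 mm long, lying at the left of the bench; origin under its middle

How it is judged (in metres and radians):
On the way:
1. the lever has come through the cross channel to the right-hand column (value of joint lever_across above 0.25 rad and value of joint lever_fore between -0.12 and 0.12 rad).
At the end, for the whole second after the job is handed in: the lever stands in the right-hand column (lever_across above 0.26 rad), home in its far slot (lever_fore above 0.24 of 0.275 rad) and at rest (value of joint lever_across above 0.26 rad and value of joint lever_fore above 0.24 rad and velocity of joint lever_fore between -0.05 and 0.05 rad/s); the robot touches nothing.
It fails at once if the lever runs into a middle slot (more than 0.13 rad off the channel) (value of joint lever_across between -0.2 and 0.2 rad and (value of joint lever_fore above 0.13 rad or value of joint lever_fore below -0.13 rad)).
It fails at once if the lever runs into the near right slot (more than 0.13 rad) (value of joint lever_across above 0.2 rad and value of joint lever_fore below -0.13 rad).
It fails at once if the lever is gripped or forced, or the gearbox struck (over 35 N between the fingers and the gearbox with its lever) (contact force between the fingers and gearbox above 35 N).
It fails at once if a tool or bystander is moved by more than 25 mm or lifted (distance of any of plane, tumbler, offcut, driver, wax_tin, glue, mallet from where it was at the start of the episode above 0.025 m).
It also fails if it takes over 58 s, if anything falls off the work surface, if the arm or the gripper's body presses on something with over 40 N, if the wrist force passes 120 N, or if a joint passes its speed limit or range.

## Working session

There is one attempt and no reset: what is moved stays moved. The work goes in short steps, Python scripts to look and compute and a tool call to move; the robot and the scene stay as the last step left them, time stands still between calls to the robot, and variables do not carry over. Pictures are saved under pics/ and viewed, at most 10 in all, crops included, and the job is handed in when it is done.

Besides the shell and the picture viewer there is one more tool, called as name([rows], argument=value, ...), one row to a line, values as JSON. play_rows: Moves the arm, as the interface text tells. Its arguments: {"type":"object","properties":{"motion":{"type":"array","items":{"type":"array","items":{"type":"array","items":{"type":"number"}}}},"jaw":{"type":"number"},"squeeze":{"type":"number"}},"required":["motion"]}

```bash
mkdir -p pics; ls
python3 - <<'E'
from bench import sensors, optics
import cv2,pickle
for n in("side","top"):
    s=optics.snapshot(n); cv2.imwrite(f"pics/{n}0.png",s["pixels"][:,:,::-1]); pickle.dump(s,open(n+"0.pkl","wb"))
    C=-s["R"].T@s["t"]; print(n,C,s["mtx"].tolist())
s=sensors.sense();print(s)
E
```

```text
pics
side [ 438.70694887 1010.67039199  934.81627195] [[480.48656920250585, 0.0, 315.48854123914407], [0.0, 480.48656920250585, 234.45911049941586], [0.0, 0.0, 1.0]]
top [ 421.35734006  -17.0544757  1160.93877269] [[437.0732311549323, 0.0, 310.65646318756205], [0.0, 437.0732311549323, 236.8464374820223], [0.0, 0.0, 1.0]]
{'time': 0.1, 'joint_pos': array([-7.00967332e+01,  7.50985050e+00,  8.53249457e+01,  4.61291518e-04,
        8.72644459e+01, -4.89284240e+00]), 'qd': array([-0.00959238, -0.0636738 , -0.14712664, -0.01332342,  0.02360297,
        0.0324451 ]), 'joint_efforts': array([ 1.26074301e-03, -5.70953143e+01, -5.01941729e+01, -1.45682402e-04,
        8.22689908e-03, -1.29852433e-04]), 'tool_pos': array([ 251.47998313, -544.17679847,  230.34079745]), 'tcp_rot': array([-1.79901159e+02, -8.92364933e-03,  2.47960791e+01]), 'ft_force': array([-0.65607542, -0.54678046, -0.25106863]), 'wrist_torque': array([-0.03304019, -0.0078488 ,  0.02003218]), 'grip_force': 0.0, 'finger_gap': 85.24491857122118}
```

View pics/top0.png

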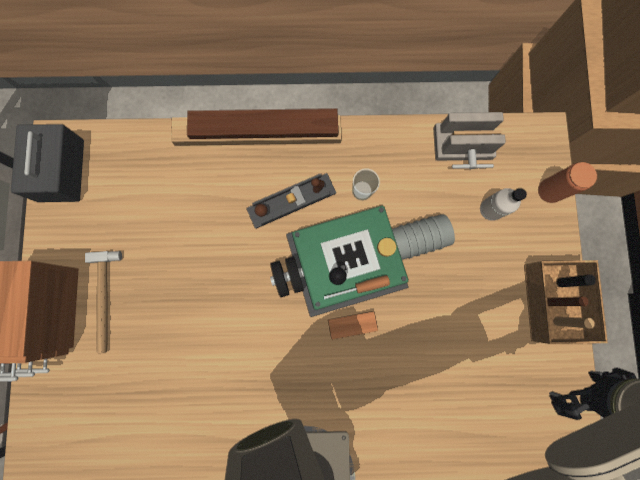

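View pics/side0.png

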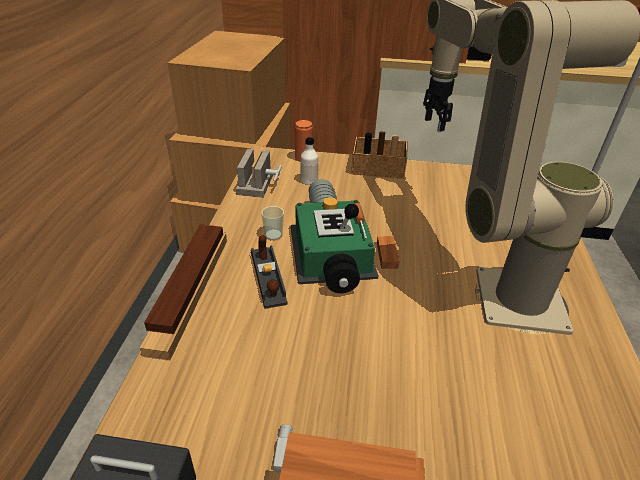

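Top view: gearbox around (348,260), plate around (350,255), knob at (338,275), so the lever is in the near left slot. Side view: knob at (351,211). I'll enlarge both.

Run:
```python
import cv2,numpy as np
a=cv2.imread("pics/top0.png")[195:325,265:425]; b=cv2.imread("pics/side0.png")[190:290,285:385]
a=cv2.resize(a,None,fx=5,fy=5,interpolation=2)[:600]
cv2.imwrite("pics/c_top.png",a[:600,:800]); cv2.imwrite("pics/c_side.png",cv2.resize(b,None,fx=6,fy=6,interpolation=2))
```

```text
(no output)
```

View pics/c_top.png

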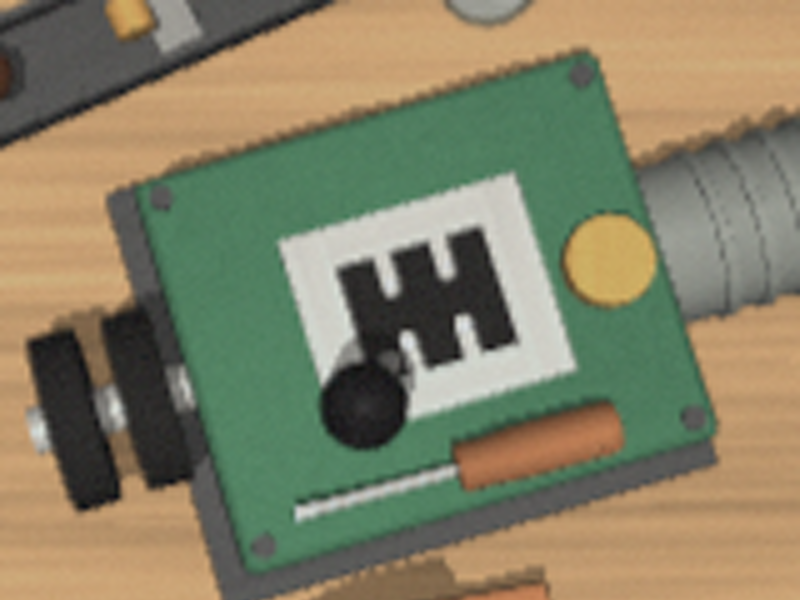

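View pics/c_side.png

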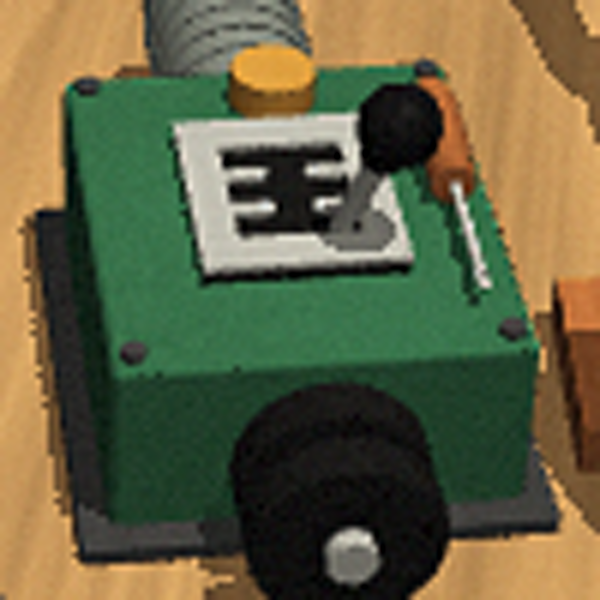

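```bash
cat > h.py <<'E'
import numpy as np,pickle
from scipy.optimize import least_squares
def ray(s,u,v):
    C=-s["R"].T@s["t"]; d=s["R"].T@np.linalg.inv(s["mtx"])@[u,v,1]; return C,d
def atz(s,u,v,z):
    C,d=ray(s,u,v); return C+d*(z-C[2])/d[2]
def proj(s,X):
    c=s["mtx"]@(s["R"]@X+s["t"]); return c[:2]/c[2]
def knob(g,a,f):
    x,y,th=g; c,s=np.cos(th),np.sin(th)
    k=165*np.array([np.sin(f),-np.sin(a)*np.cos(f),np.cos(a)*np.cos(f)])
    return np.array([x+c*k[0]-s*k[1],y+s*k[0]+c*k[1],30+k[2]])
def G(g,p):  # gearbox frame -> world xy
    x,y,th=g; c,s=np.cos(th),np.sin(th); return np.array([x+c*p[0]-s*p[1],y+s*p[0]+c*p[1]])
E
python3 - <<'E'
from h import *
t=pickle.load(open("top0.pkl","rb"));s=pickle.load(open("side0.pkl","rb"))
T=lambda u,v:(265+u/5-.4,195+v/5-.4); S=lambda u,v:(285+u/6-.4,190+v/6-.4)
loc=[(100,120,105),(100,-120,105),(-100,-120,105),(-100,120,105),(50,60,117),(50,-60,117),(-50,-60,117)]
pt=[T(*p) for p in[(135,185),(592,50),(716,432),(250,572),(278,242),(518,174),(578,370)]]
ps=[(loc[4],S(204,275)),(loc[5],S(175,125)),((-50,60,117),S(412,266))]
def res(g):
    f=lambda c,l,p:proj(c,np.array([*G(g,l),l[2]]))-p
    return np.concatenate([f(t,l,p) for l,p in zip(loc,pt)]+[f(s,l,p) for l,p in ps])
r=least_squares(res,[480,-100,.27],loss="soft_l1"); g=r.x; print(g,np.round(res(g),1))
kt,ks=T(364,404),S(400,127)
rk=least_squares(lambda q:np.r_[proj(t,knob(g,*q))-kt,proj(s,knob(g,*q))-ks],[-.32,-.2]);print(rk.x,rk.fun,knob(g,*rk.x))
np.save("g.npy",g)
for n,a,f in[("neutralL",-.32,0),("N",0,0),("R",.32,0),("home",.32,.275)]:print(n,knob(g,a,f))
E
```

```text
[ 5.36983870e+02 -1.15575431e+02  2.71840600e-01] [-1.1 -0.1  0.6 -0.4  1.6  0.9 -0.7  1.8 -0.3  0.2 -0.9 -0.2 -0.2  0.1
 -0.6 -1.8 -0.9 -1.2 -0.  -2.4]
[-0.30810256 -0.24696765] [-0.20458242  0.60985574 -0.60924047 -0.45443855] [485.10103424 -79.66946602 182.45961108]
neutralL [523.04753088 -65.57793154 186.62384398]
N [ 536.9838703  -115.57543087  195.        ]
R [ 550.92020973 -165.5729302   186.62384398]
home [ 593.55647519 -151.66385628  180.738734  ]
```

play_rows([
  [[17.6,-16.6,0,0,0,0],[17.6,-16.6,0,0,0,0],[17.6,-16.6,0,0,0,0],[17.6,-16.6,0,0,0,0],[17.6,-16.6,0,0,0,0]],
], jaw=0)

```text
time: 0.6
tool_pos: [342.1, -317.7, 230.8]
tcp_rot: [-180.0, -0.0, 24.8]
ft_force: [1.5, 0.4, 0.7]
finger_gap: 12.6
grip_force: 0.0
```

play_rows([
  [[17.6,-16.7,0,0,0,0],[17.6,-16.7,0,0,0,0],[17.6,-16.7,0,0,0,0],[17.6,-16.7,0,0,0,0],[17.6,-16.7,0,0,0,0]],
])

```text
time: 1.1
tool_pos: [431.8, -92.3, 231.1]
tcp_rot: [-180.0, -0.0, 24.8]
ft_force: [-0.3, -0.0, 0.7]
finger_gap: 0.0
grip_force: 0.0
```

play_rows([
  [[0,0,0,0,0,4.6],[0,0,0,0,0,9.2],[0,0,0,0,0,9.2],[0,0,0,0,0,9.2]],
])

```text
time: 1.5
tool_pos: [431.4, -94.7, 231.0]
tcp_rot: [-180.0, 0.0, 15.7]
ft_force: [-0.0, -0.6, -0.4]
finger_gap: 0.1
grip_force: 0.0
```

play_rows([
  [[0,0,2.2,0,0,0],[0,0,4.4,0,0,0],[0,0,6.3,0,0,0],[0,0,6.3,0,0,0]],
])

```text
time: 1.9
tool_pos: [429.4, -94.5, 165.3]
tcp_rot: [-179.8, 0.3, 15.6]
ft_force: [-0.0, -0.9, 0.3]
finger_gap: 0.1
grip_force: 0.0
```

```bash
cat > look.py <<'E'
import sys,cv2,numpy as np
from bench import optics
n=sys.argv[1]
a=optics.snapshot("top")["pixels"][195:325,265:425,::-1]; b=optics.snapshot("side")["pixels"][170:270,285:405,::-1]
a=cv2.resize(a,None,fx=3,fy=3,interpolation=2); b=cv2.resize(b,None,fx=3.9/1.2,fy=3.9,interpolation=2)
b=cv2.resize(b,(390,390)); a=cv2.resize(a,(410,390),interpolation=2) if 0 else a[:,:410]
cv2.imwrite(f"pics/{n}.png",np.hstack([a,b]))
E
python3 look.py p1
```

```text
(no output)
```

View pics/p1.png

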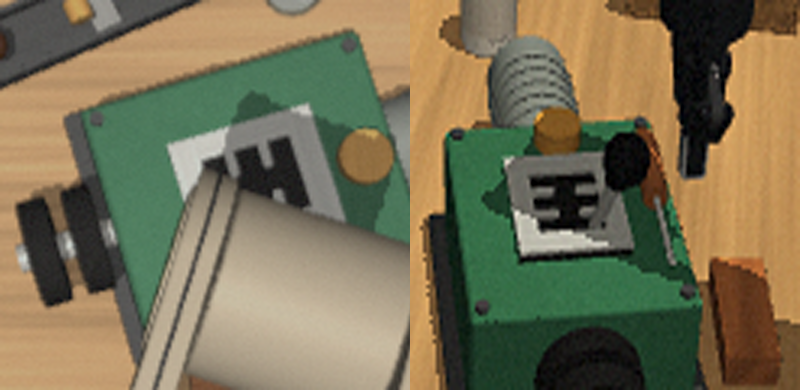

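Side view: the knob is at (627,160) and the fingertip at (692,175), behind it and clear of it. Next I push forward.

play_rows([
  [[0.7,0,0,0,0,0],[1.4,0,0,0,0,0],[2.0,0,0,0,0,0],[2.3,0,0,0,0,0],[2.3,0,0,0,0,0]],
])

```text
time: 2.5
tool_pos: [454.2, -88.4, 168.4]
tcp_rot: [-180.0, -0.0, 15.6]
ft_force: [-0.4, 0.6, 0.2]
finger_gap: 0.1
grip_force: 0.0
```

play_rows([
  [[0.3,0,0,0,0,0],[0.6,0,0,0,0,0],[0.9,0,0,0,0,0],[1.2,0,0,0,0,0],[1.5,0,0,0,0,0]],
])

```text
time: 3.0
tool_pos: [468.3, -84.5, 168.3]
tcp_rot: [-180.0, 0.0, 15.6]
ft_force: [-1.5, -0.4, 1.9]
finger_gap: 0.1
grip_force: 1.2
```

play_rows([
  [[0.3,0,0,0,0,0],[0.6,0,0,0,0,0],[0.9,0,0,0,0,0],[1.2,0,0,0,0,0],[1.2,0,0,0,0,0]],
])

```text
time: 3.5
tool_pos: [480.0, -81.2, 168.3]
tcp_rot: [-180.0, -0.0, 15.6]
ft_force: [-2.0, 0.6, 0.3]
finger_gap: -0.3
grip_force: 0.7
```

Run:
```python
from h import *
from bench import sensors,optics
import cv2
g=np.load("g.npy"); s=optics.snapshot("side")
im=s["pixels"][:,:,::-1].copy(); p=sensors.sense()["tool_pos"]; c,q=np.cos(g[2]),np.sin(g[2]); d=p[:2]-g[:2]; print("tool in gb",c*d[0]+q*d[1],-q*d[0]+c*d[1],p[2])
b=cv2.resize(im[180:250,310:410],None,fx=7,fy=7,interpolation=2)
for f in(-.2,-.1,0,.1):
    u=proj(s,knob(g,-.32,f)); print(f,u,((u-[310,180])*7).round())
cv2.imwrite("pics/p2.png",b)
```

```text
tool in gb -45.788613600430956 48.421196241983985 168.19825459733755
-0.2 [348.12748321 210.63615855] [267. 214.]
-0.1 [342.35899952 210.41582588] [227. 213.]
0 [336.43894847 210.55904953] [185. 214.]
0.1 [330.44402714 211.06605407] [143. 217.]
```

View pics/p2.png

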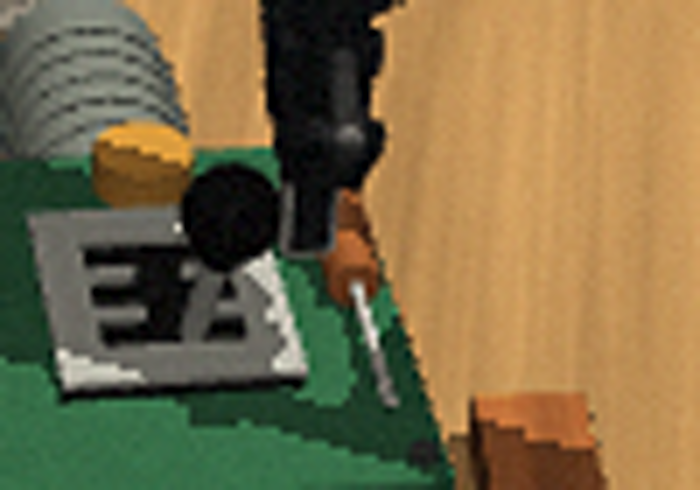

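The knob is at crop (231,217), so f ≈ -0.11, and the tool–knob offset is ≈ 28 mm. Pushing 17–18 mm more should put it in the channel.

play_rows([
  [[0.4,0,0,0,0,0],[0.8,0,0,0,0,0],[1.2,0,0,0,0,0],[1.5,0,0,0,0,0],[1.75,0,0,0,0,0]],
])

```text
time: 4.05
tool_pos: [496.9, -76.5, 168.3]
tcp_rot: [-180.0, -0.0, 15.6]
ft_force: [-1.7, 0.1, 2.3]
finger_gap: 0.2
grip_force: 0.9
```

play_rows([
  [[0,0,0,0,0,0],[0,0,0,0,0,0]],
])

```text
time: 4.25
tool_pos: [496.7, -76.6, 168.2]
tcp_rot: [-180.0, -0.0, 15.6]
ft_force: [-0.6, 0.5, -0.2]
finger_gap: 0.0
grip_force: 0.4
```

```bash
cat > see.py <<'E'
import sys
from h import *
from bench import sensors,optics
import cv2
n,a=sys.argv[1],float(sys.argv[2])
g=np.load("g.npy"); s=optics.snapshot("side")
im=s["pixels"][:,:,::-1].copy(); p=sensors.sense()["tool_pos"]; c,q=np.cos(g[2]),np.sin(g[2]); d=p[:2]-g[:2]; print("tool in gb",c*d[0]+q*d[1],-q*d[0]+c*d[1],p[2])
b=cv2.resize(im[170:250,300:400],None,fx=7,fy=7,interpolation=2)
for A in (a-.1,a,a+.1):
  for f in map(float,sys.argv[3:]):
    u=proj(s,knob(g,A,f)); print(A,f,((u-[300,170]+.5)*7).round())
cv2.imwrite(f"pics/{n}.png",b)
E
python3 see.py p3 -.32 -.1 0 .1
```

```text
tool in gb -28.422461213521515 48.39941698356121 168.24385440888904
-0.42000000000000004 -0.1 [306. 321.]
-0.42000000000000004 0.0 [264. 323.]
-0.42000000000000004 0.1 [222. 326.]
-0.32 -0.1 [300. 286.]
-0.32 0.0 [259. 287.]
-0.32 0.1 [217. 291.]
-0.22 -0.1 [294. 254.]
-0.22 0.0 [253. 255.]
-0.22 0.1 [211. 259.]
```

View pics/p3.png

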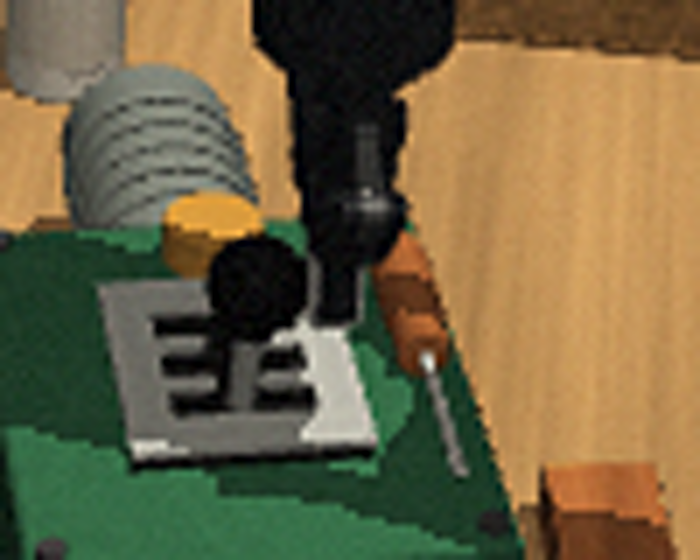

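The knob is at (258,288), so f ≈ 0 and a ≈ -0.32: the lever is in the channel. I'll move over to its left side.

play_rows([
  [[-1.5,0,0,0,0,0],[-1.5,0,-4,0,0,0],[-1.5,0,-7,0,0,0],[-1.5,0,-7,0,0,0]],
])

```text
time: 4.7
tool_pos: [484.6, -81.3, 243.6]
tcp_rot: [179.7, -0.4, 15.6]
ft_force: [0.1, -0.2, 0.8]
finger_gap: 0.4
grip_force: 0.0
```

play_rows([
  [[4.3,-6.2,0,0,0,0],[4.3,-6.2,0,0,0,0],[4.3,-6.2,0,0,0,0]],
])

```text
time: 5.0
tool_pos: [507.3, -6.8, 237.7]
tcp_rot: [-179.9, -0.0, 15.8]
ft_force: [-1.2, 0.7, -0.8]
finger_gap: -0.0
grip_force: 0.0
```

play_rows([
  [[0,0,3.5,0,0,0],[0,0,7,0,0,0],[0,0,7,0,0,0]],
])

```text
time: 5.3
tool_pos: [502.9, -9.4, 162.5]
tcp_rot: [-179.8, 0.5, 15.6]
ft_force: [-1.3, 0.2, -0.3]
finger_gap: 0.2
grip_force: 0.0
```

play_rows([
  [[0,0.6,0,0,0,0],[0,1.1,0,0,0,0],[0,1.5,0,0,0,0],[0,1.9,0,0,0,0],[0,2.2,0,0,0,0]],
])

```text
time: 5.8
tool_pos: [513.4, -31.2, 169.3]
tcp_rot: [180.0, -0.1, 15.6]
ft_force: [0.1, -0.8, -0.5]
finger_gap: -0.1
grip_force: 0.0
```

play_rows([
  [[0,0.3,0,0,0,0],[0,0.6,0,0,0,0],[0,0.9,0,0,0,0],[0,1.2,0,0,0,0],[0,1.5,0,0,0,0]],
])

```text
time: 6.3
tool_pos: [516.9, -44.9, 168.4]
tcp_rot: [-180.0, -0.0, 15.6]
ft_force: [-0.8, 3.4, 1.9]
finger_gap: 0.5
grip_force: 1.5
```

play_rows([
  [[0,0.5,0,0,0,0],[0,1.0,0,0,0,0],[0,1.5,0,0,0,0],[0,2.0,0,0,0,0],[0,2.5,0,0,0,0]],
])

```text
time: 6.8
tool_pos: [523.7, -69.6, 168.4]
tcp_rot: [180.0, -0.0, 15.6]
ft_force: [-1.1, 3.0, 5.2]
finger_gap: -0.3
grip_force: 2.7
```

play_rows([
  [[0,0.5,0,0,0,0],[0,1.0,0,0,0,0],[0,1.5,0,0,0,0],[0,2.0,0,0,0,0],[0,2.5,0,0,0,0]],
])

```text
time: 7.3
tool_pos: [530.8, -93.8, 168.9]
tcp_rot: [180.0, -0.1, 15.6]
ft_force: [0.1, 1.3, 3.8]
finger_gap: 0.0
grip_force: 2.1
```

play_rows([
  [[0,0.4,0,0,0,0],[0,0.8,0,0,0,0],[0,1.2,0,0,0,0],[0,1.6,0,0,0,0],[0,2.0,0,0,0,0]],
])

```text
time: 7.8
tool_pos: [535.4, -112.6, 167.7]
tcp_rot: [-180.0, 0.0, 15.6]
ft_force: [0.4, 1.3, -0.2]
finger_gap: -0.3
grip_force: 0.8
```

```bash
python3 see.py p4 .25 -.1 0 .1
```

```text
tool in gb -0.7963041109838628 2.7321225712270074 167.76267576372018
0.15 -0.1 [269. 167.]
0.15 0.0 [229. 167.]
0.15 0.1 [189. 171.]
0.25 -0.1 [263. 152.]
0.25 0.0 [223. 152.]
0.25 0.1 [183. 156.]
0.35 -0.1 [256. 142.]
0.35 0.0 [217. 142.]
0.35 0.1 [178. 146.]
```

View pics/p4.png

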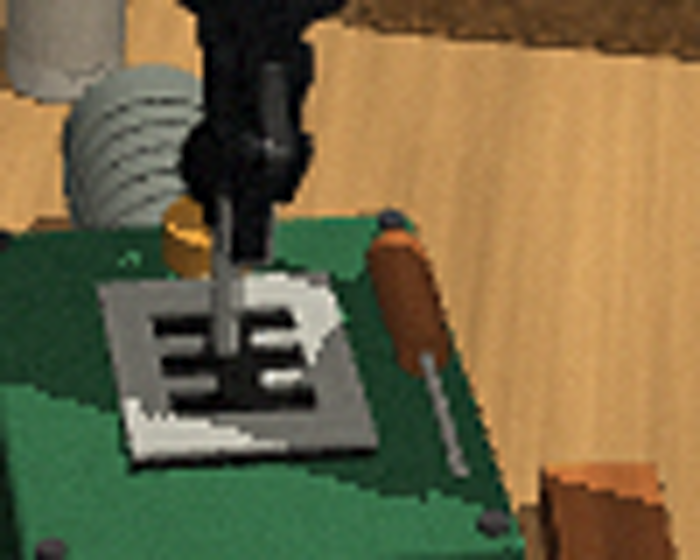

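The rod is now just past the middle of the channel at (229,350), with the knob behind the fingers. I'll keep going and slow down near the end stop.

play_rows([
  [[0,0.4,0,0,0,0],[0,0.8,0,0,0,0],[0,1.1,0,0,0,0],[0,1.4,0,0,0,0],[0,1.6,0,0,0,0]],
])

```text
time: 8.35
tool_pos: [539.9, -128.1, 168.2]
tcp_rot: [-180.0, 0.0, 15.6]
ft_force: [-0.4, 0.6, -1.9]
finger_gap: -0.4
grip_force: 0.8
```

play_rows([
  [[0,0.1,0,0,0,0],[0,0.2,0,0,0,0],[0,0.3,0,0,0,0]],
])

```text
time: 8.65
tool_pos: [540.7, -130.7, 168.3]
tcp_rot: [-180.0, 0.0, 15.6]
ft_force: [-0.2, 1.0, -1.3]
finger_gap: -0.5
grip_force: 0.8
```

```bash
python3 see.py p5 .3 -.1 0 .1
```

```text
tool in gb -0.4418938262286338 -15.720436260906386 168.30969539782595
0.19999999999999998 -0.1 [266. 159.]
0.19999999999999998 0.0 [226. 159.]
0.19999999999999998 0.1 [186. 163.]
0.3 -0.1 [259. 147.]
0.3 0.0 [220. 147.]
0.3 0.1 [180. 150.]
0.4 -0.1 [253. 138.]
0.4 0.0 [214. 138.]
0.4 0.1 [175. 142.]
```

View pics/p5.png

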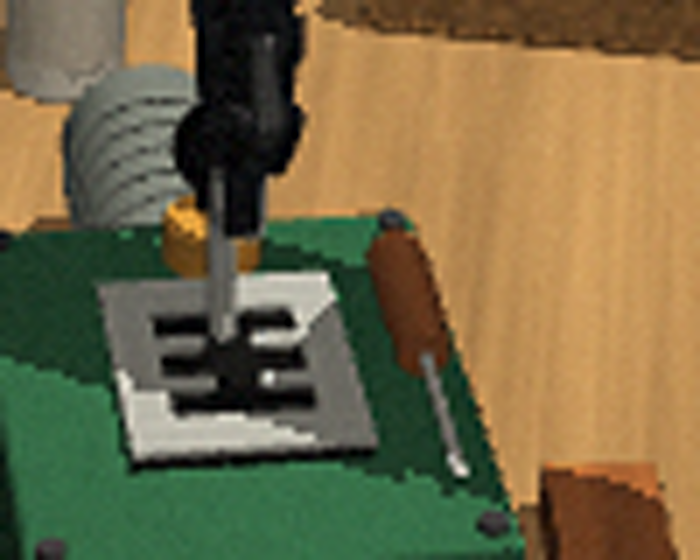

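The rod bottom is at (225,338) and the knob near (224,148), so a ≈ 0.29. I'll creep a few mm more and watch the force.

play_rows([
  [[0,0.1,0,0,0,0],[0,0.2,0,0,0,0],[0,0.2,0,0,0,0]],
])

```text
time: 9.0
tool_pos: [541.3, -132.8, 168.4]
tcp_rot: [180.0, -0.0, 15.6]
ft_force: [-0.3, 1.6, -1.1]
finger_gap: -0.4
grip_force: 0.6
```

play_rows([
  [[0,0.1,0,0,0,0],[0,0.2,0,0,0,0],[0,0.2,0,0,0,0]],
])

```text
time: 9.3
tool_pos: [541.9, -134.7, 168.3]
tcp_rot: [180.0, -0.0, 15.6]
ft_force: [0.4, 1.0, -0.7]
finger_gap: -0.1
grip_force: 0.5
```

Run:
```python
from h import *
from bench import optics
import cv2
g=np.load("g.npy"); s=optics.snapshot("side"); im=s["pixels"].astype(int)
# rod columns: print gray rows along rod, and projections of rod axis
for r in range(196,222):
    row=im[r,322:342]; print(r,"".join("%4d"%v for v in row.mean(1)))
for a in(.2,.25,.3,.35):
  k=knob(g,a,0); P=np.array([g[0],g[1],30]); 
  print(a,[proj(s,P+(k-P)*t).round(1).tolist() for t in(.55,.65,.75)])
```

```text
196  134 131 133 139 150  71   1  23  72  64  11   8  13   9  11  76 141 134 139 138
197  117 104 101  90  91  82   1   9  75  63   5  18  13  11  10 101 140 130 137 136
198   98 117 135 108  80  83   0  16  79  62  10  18  15  17  14  97 137 133 133 138
199  127 132 148 152  82  86  27  13  77  69  14   5  15  13  15  97 139 134 136 135
200  130  91 147 149 152 147 158  57  75  63  18   5   9  14  12 111 142 140 139 139
201   64  81  77 150 152 150 150  72  72  37  19  11  21  10  29  79  94  93 101 103
202   43  33  85  79 150 149 150  83  71  44   7   4  28  25  55  95  75  69  72  68
203   81  36  60  81  80  81  80 106  85  88  85  86 101 102 109  45  72  74  73  73
204   79  47  53  52  61  76  80  67  91  96  88 126 144 125  77  35  32  31  80  73
205   34  47  56  58  60  56  64  62  85  99  91  83  79  74  69  36  40  39  37  37
206   40  43  54  65  63  61  63  62  88  99  94  90  81  72  71  39  34  39  41  41
207   37  44  56  57  60  66  62  60  88  97  91  83  78  76  64  31  40  33  35  33
208   42  39  45  63  67  62  63  62  86  99  88  91  76  73  67  73  78  40  47
[... 623 characters left out ...]
4   8  11  15  87 141 146  92  17  15  28  23  20  30  26   7
217    5  13  15  18  15  12  15  14 109 142 146  64  18  17 112 124 156 152 153 149
218   80  85 113 111 110 112 115  55  10  38  45  18  17  59 205 206 192 194 173 100
219  106 101 100 103  95  96  97  46  24  22  22  24  25  28  87  81  99  99 105  87
220  102  85  65  69  66  68  44  17  25  21  17  28  20  18  19  19  16  17   1   4
221  106   3   1   4   4  11   9  24  25  24  26  21  22  26  25  25  24  23  14   8
0.2 [[331.5, 215.9], [331.6, 210.8], [331.6, 205.5]]
0.25 [[331.3, 215.4], [331.3, 210.1], [331.3, 204.8]]
0.3 [[331.0, 214.8], [331.0, 209.5], [331.0, 204.1]]
0.35 [[330.8, 214.4], [330.7, 209.0], [330.6, 203.5]]
```

The rod sits on the right column line and f ≈ 0. I'll retreat and go round behind the knob.

play_rows([
  [[0,-1.5,0,0,0,0],[0,-1.5,-4,0,0,0],[0,-1.5,-7,0,0,0],[0,-1.5,-7,0,0,0]],
])

```text
time: 9.75
tool_pos: [540.3, -120.1, 244.4]
tcp_rot: [179.7, -0.4, 15.6]
ft_force: [1.4, 0.6, 0.0]
finger_gap: 0.2
grip_force: 0.0
```

play_rows([
  [[-6.5,4.7,0,0,0,0],[-6.5,4.7,0,0,0,0],[-6.5,4.7,0,0,0,0],[-6.5,4.7,0,0,0,0]],
])

```text
time: 10.15
tool_pos: [487.6, -182.7, 238.2]
tcp_rot: [180.0, -0.0, 15.5]
ft_force: [0.7, -1.6, 0.3]
finger_gap: 0.3
grip_force: 0.0
```

play_rows([
  [[0,0,3.5,0,0,0],[0,0,7,0,0,0],[0,0,7,0,0,0],[0,0,7,0,0,0]],
])

```text
time: 10.55
tool_pos: [487.7, -181.8, 168.2]
tcp_rot: [-179.9, 0.1, 15.7]
ft_force: [-1.0, 0.7, 0.8]
finger_gap: -0.2
grip_force: 0.0
```

play_rows([
  [[0.7,0,0,0,0,0],[1.4,0,0,0,0,0],[2.0,0,0,0,0,0],[2.6,0,0,0,0,0],[3.1,0,0,0,0,0]],
])

```text
time: 11.05
tool_pos: [518.5, -174.4, 168.7]
tcp_rot: [180.0, -0.0, 15.6]
ft_force: [-0.9, 0.2, -0.3]
finger_gap: -0.2
grip_force: 0.0
```

play_rows([
  [[0.3,0,0,0,0,0],[0.6,0,0,0,0,0],[0.9,0,0,0,0,0],[1.2,0,0,0,0,0],[1.5,0,0,0,0,0]],
])

```text
time: 11.55
tool_pos: [532.2, -170.6, 168.3]
tcp_rot: [180.0, 0.0, 15.6]
ft_force: [-1.4, -0.7, 1.2]
finger_gap: 0.3
grip_force: 0.9
```

play_rows([
  [[0.4,0,0,0,0,0],[0.8,0,0,0,0,0],[1.2,0,0,0,0,0],[1.6,0,0,0,0,0],[2.0,0,0,0,0,0]],
])

```text
time: 12.05
tool_pos: [551.6, -165.0, 168.1]
tcp_rot: [-180.0, 0.0, 15.6]
ft_force: [-1.8, -0.6, -0.7]
finger_gap: 0.2
grip_force: 0.8
```

play_rows([
  [[0.3,0,0,0,0,0],[0.6,0,0,0,0,0],[0.8,0,0,0,0,0],[1.0,0,0,0,0,0],[1.2,0,0,0,0,0]],
])

```text
time: 12.55
tool_pos: [562.9, -161.7, 168.1]
tcp_rot: [-180.0, 0.0, 15.6]
ft_force: [-2.8, 0.0, -0.7]
finger_gap: 0.2
grip_force: 1.2
```

play_rows([
  [[0.1,0,0,0,0,0],[0.2,0,0,0,0,0],[0.3,0,0,0,0,0],[0.3,0,0,0,0,0]],
])

```text
time: 12.95
tool_pos: [564.5, -161.3, 167.9]
tcp_rot: [-180.0, 0.2, 15.6]
ft_force: [-9.3, -1.3, 1.1]
finger_gap: 0.6
grip_force: 4.6
```

```bash
python3 see.py p6 .3 .2 .24 .275
```

```text
tool in gb 14.154954173877101 -51.440484438245214 167.88171836071544
0.19999999999999998 0.2 [147. 171.]
0.19999999999999998 0.24 [131. 175.]
0.19999999999999998 0.275 [117. 179.]
0.3 0.2 [141. 158.]
0.3 0.24 [126. 162.]
0.3 0.275 [112. 166.]
0.4 0.2 [136. 150.]
0.4 0.24 [121. 154.]
0.4 0.275 [108. 158.]
```

The force rises to 9 N against a hard stop, so the lever is home. I'll back away and check.

play_rows([
  [[-1,0,0,0,0,0],[-4,0,0,0,0,0],[-6,0,-4,0,0,0],[-6,0,-8,0,0,0],[-6,0,-8,0,0,0]],
])

```text
time: 13.5
tool_pos: [510.7, -178.9, 256.1]
tcp_rot: [179.5, -0.6, 15.6]
ft_force: [1.5, -0.4, 0.6]
finger_gap: 0.4
grip_force: 0.0
```

play_rows([
  [[-10,5,-4,0,0,0],[-10,5,-4,0,0,0],[-10,5,-4,0,0,0],[-10,5,-4,0,0,0],[-10,5,-4,0,0,0]],
])

```text
time: 14.0
tool_pos: [425.5, -252.4, 288.5]
tcp_rot: [179.9, -0.1, 15.5]
ft_force: [-0.8, -0.5, -0.5]
finger_gap: 0.3
grip_force: 0.0
```

```bash
python3 see.py p7 .3 .2 .24 .275
```

```text
tool in gb -143.909175683004 -101.43502103009247 288.06447903387175
0.19999999999999998 0.2 [147. 171.]
0.19999999999999998 0.24 [131. 175.]
0.19999999999999998 0.275 [117. 179.]
0.3 0.2 [141. 158.]
0.3 0.24 [126. 162.]
0.3 0.275 [112. 166.]
0.4 0.2 [136. 150.]
0.4 0.24 [121. 154.]
0.4 0.275 [108. 158.]
```

View pics/p7.png

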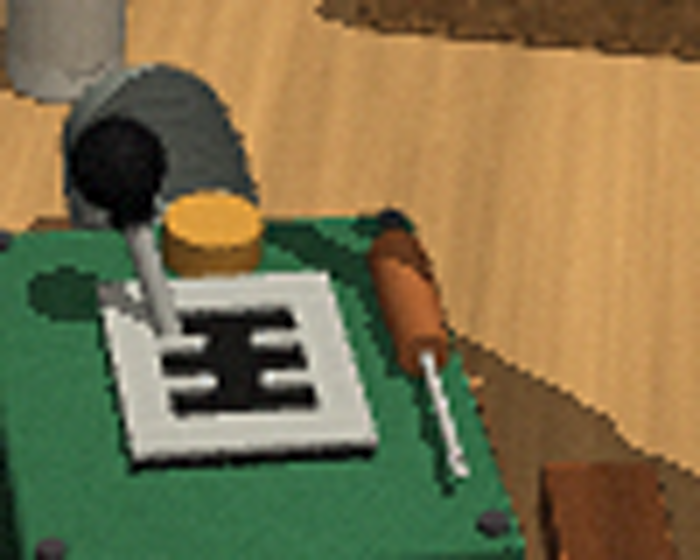

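The knob is at (117,164), so f ≈ 0.26 and a ≈ 0.3: home in the far right slot, with the hand clear and the driver and tin unmoved.

```bash
python3 -c "
from bench import job
print(job.hand_in())"
```

```text
the job is handed in; nothing more can be done
None
```

The lever is in third: the last picture puts it fully home in the far right slot (about 0.26 of 0.275 rad forward), with the hand clear; the job is handed in at about 14 s, and hand-in returned no verdict.

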